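# Swap the turned round in the clamping jig

## Robot

A 6-joint arm with a two-finger parallel gripper is mounted at the origin on the work surface. World frame = base frame: x ahead of the robot, y to its left, z up, the work surface at z = 0. Lengths are in mm, angles in rad, forces in N, time in s.
With the tool pointing down it reaches from about 350 to 875 mm from the base axis. Payload 15.5 kg.
Tool frame: the origin (TCP) lies at the very end of the fingers, on their centre line; the grasp point (between the pads) lies manip.tcp_to_grasp behind it (manip.tcp_to_grasp is the distance from the TCP to the grasp point, in mm); z points along the fingers, y is the line along which they close (so a half turn about z gives the same grasp; the last joint's range is limited). The gripper opens to 85 mm and grips with 20 to 120 N. Pads are 22 mm wide; open, the fingers measure 114 mm over their backs; the gripper's body (76 mm by 85 mm) begins 54 mm behind the grasp point. The pads swing forward as they close: fully open they stand 13 mm farther back than shut.
Start: joints at [-1.258, 0.494, 1.345, -0, 1.302, -0.096], TCP at [247.87, -573.748, 231.277] pointing down, gripper open.
Joint ranges: [-2.91, 2.91], [-0.82, 2.16], [0.22, 2.67], [-1.22, 4.37], [0.12, 2.79], [-3.08, 3.08]. Speed limits (rad/s): [1.89, 1.89, 2.57, 3.01, 3.01, 3.01].

## Interface

Orientations are given as a rotation vector (axis times angle).
In Python, from rig import manip gives the robot as it stands. Calls block until the motion is done:
- manip.reach(position, orientation): joint-space move of the TCP to a pose.
- manip.movel(position, speed=150, attitude=None, max_force=None): straight line of the TCP; attitude=None keeps the orientation; speed is the mean speed in mm/s. With max_force (N) it stops when the force on the tool has changed by that much, and returns True; else False.
- manip.move_joints(angles): joint-space move.
- manip.ungrasp() and manip.close(squeeze=None): open the fingers fully, or close them until they stop; squeeze is the grip in N (None keeps the last).
- manip.hold(seconds).
- manip.solve_ik(position, orientation): joint angles nearest the present ones, or None.
- manip.observe(): the state.
- manip.capture(name): name is "scene" or "top" or "wrist"; returns (picture, depth): 384x512x3 uint8, red, green, blue; 384x512 float32, mm along the optical axis (not along the pixel's ray), 0 where there is no reading.
- manip.get_calibration(name): a dict with "fx", "fy", "cx", "cy" (pixels), "pose" (4x4, takes a point from camera to world coordinates). Camera axes: x right, y down, z forward; pixel columns grow to the right and rows downward; lengths in mm; the calibration is good to about 2 mm. The wrist camera is an equidistant fisheye: a pixel r from the principal point sees the ray r / f radians off the axis. A picture is of the moment at which its call begins: read the wrist's pose just before it. get_calibration takes no time and is no camera call; for the wrist camera it gives the pose at the moment of the call.
A pose or a line that the arm cannot do raises manip.MotionError and nothing moves.
- manip.hand_in(): hands the job in; it is judged then, once.
The state is a dict: "time_s": time; "qpos": joint angles; "joint_velocities": joint speeds; "tau": joint torques, N m; "position": TCP position; "tool_rot": TCP orientation; "ft_force": force on the tool from outside, world axes, zero at the start; "moment": the same for the moment, N m; "grip_width": opening from 0.0 (shut) to 1.0 (fully open); "finger_force": force on a finger pad.
Only numpy, scipy, OpenCV 4.12 (cv2) and the standard library are available. Lean on these libraries where they do the work, as an engineer would, in place of code of your own. Each camera call takes 0.05 s, during which the arm holds its last target. There are 200 camera calls.

## Task

Swap the workpiece in the clamping jig: swing its lever fully up, take the finished round out of the V-cradle and lay it down in the empty low basket. Then take the tall plain round that stands upright among the turnings, lay it on its side in the cradle, centred lengthwise so that it rests in both V-blocks, and swing the lever fully down so that the foot clamps it. Set both rounds down without dropping them, and leave the two shorter turnings standing where they are.

Things in the scene. Friction and masses are not known exactly. Their poses are not given: they have to be found in the camera images.
- lever (a joint): Hand lever on the robot's side of the jig's head: 0 = fully raised (34 degrees above level), 1.0 rad = fully lowered (23 degrees below level); starts part-way. Friction holds it where it is left; moving it takes 5 to 9 N at the grip. It drives the foot down 45 mm in proportion; over the last 0.13 rad or so the foot presses on a round in the cradle through a spring (about 5 N at the end).
- lever_grip (a point): Middle of the lever's black grip, 100 mm from the pivot: a round bar 22 mm thick, 70 mm long, along the lever. It can be pinched from above with the fingers closing along the jig's y axis; nothing stands within 50 mm beside or below it. Axes turn with the lever; at lever = 0 they are the jig's.
- lever_pivot (a point): The lever's pivot. Seen from point cradle, in the jig's axes: x -60, y +92, z +130 mm (205 mm above the table). The lever turns about the jig's y axis; its grip lies from the pivot at 100 mm x (-cos e along the jig's x, sin e upwards), with e = 0.6 - lever. Axes turn with the lever.
- cradle (a point): Middle of the V-cradle, on the axis of a 44 mm round resting in it, 75 mm above the table. Axes are those of the jig (grey, bolted down): y along the cradle towards column and head, z up, -x roughly towards the robot. Two 90 degree steel V-blocks, 18 mm thick, at y = -85 and +65 mm, tops 67 mm above the table, reaching 31 mm to either side; open between them down to the base plate (20 mm high).
- head_edge (a point): Lower edge of the jig's head, on the centre plane, where it begins to overhang the cradle: y = +35 mm from point cradle, 165 mm above the table. The head is 90 mm wide (jig's x), its top 250 mm above the table; its column begins at y = +180. On the -y side of this edge the cradle is open above. The base plate is 170 mm wide, y = -130 to +280. Axes are the jig's.
- foot: Sprung rubber presser foot under the head, 40 x 36 mm, over the V-block at y = +65 mm. Origin: centre of its underside. With the lever raised it hangs 136 mm above the table, 39 mm over a round in the cradle; a round must go in and out beneath it lengthwise, through the cradle's open -y end.
- finished: Finished wooden round with two pairs of dark turned grooves, 44 mm diameter, 200 mm long, about 0.18 kg; at the start it lies in the cradle. Origin at its middle; its y axis runs along it.
- fresh: Fresh plain wooden round, 44 mm diameter, 200 mm long, about 0.19 kg; at the start it stands upright on the table, the tallest of three turnings in a row. Origin at its middle (100 mm above the table when upright); its z axis runs along it.
- basket: Empty low plastic basket, loose, 0.6 kg, 260 mm (its x) x 165 mm (its y) outside, 40 mm high, walls and floor 5 mm. Origin: centre of its underside.
- stub: Short plain turning, upright, 50 mm diameter, 110 mm tall; leave it. Origin: centre of its foot.
- skittle: Skittle-shaped turning, upright, 54 mm diameter at most, 122 mm tall; leave it. Origin: centre of its foot.

How it is judged:
By the outcome, as a careful person would: the job done as asked, in the order asked, and still so for the second after the job is handed in, with the robot touching nothing.
It also fails if it takes over 72 s, if anything falls off the work surface, if the arm or the gripper's body presses on something with over 40 N, if the wrist force passes 120 N, or if a joint passes its speed limit or range.

## Working session

There is one attempt and no reset: what is moved stays moved. The work goes in short steps, each a Python script; the robot and the scene stay as the last script left them, time stands still between calls to the robot, and variables do not carry over. Pictures are saved under pics/ and viewed, at most 10 in all, crops included, and the job is handed in when it is done.

```bash
mkdir -p pics; ls
python3 - <<'E'
from rig import manip
import cv2,numpy as np
for n in("scene","top"):
    p,d=manip.capture(n); cv2.imwrite(f"pics/{n}0.png",cv2.resize(p[:,:,::-1],(800,600))); np.savez(f"{n}0.npz",p=p,d=d)
    c=manip.get_calibration(n); print(n,c["fx"],c["fy"],c["cx"],c["cy"]); print(np.round(c["pose"],3)); print((d>0).mean())
print(manip.observe(),manip.tcp_to_grasp)
E
```

```text
pics
scene 493.6256361689171 493.6256361689171 252.00115760457382 192.89748044007152
[[-4.530000e-01  6.370000e-01 -6.240000e-01  1.205034e+03]
 [ 8.910000e-01  3.360000e-01 -3.040000e-01  3.133960e+02]
 [ 1.600000e-02 -6.940000e-01 -7.200000e-01  9.771100e+02]
 [ 0.000000e+00  0.000000e+00  0.000000e+00  1.000000e+00]]
0.9959971110026041
top 357.4391901219537 357.4391901219537 262.94821427722724 194.6414789934908
[[-1.80000e-02 -9.89000e-01  1.44000e-01  3.98369e+02]
 [-9.99000e-01  2.40000e-02  3.70000e-02 -2.16270e+01]
 [-4.00000e-02 -1.43000e-01 -9.89000e-01  9.28101e+02]
 [ 0.00000e+00  0.00000e+00  0.00000e+00  1.00000e+00]]
0.9960784912109375
{'time_s': 0.1, 'qpos': array([-1.25848716e+00,  4.94103992e-01,  1.34605641e+00,  1.04566564e-05,
        1.30247893e+00, -9.54828144e-02]), 'joint_velocities': array([ 0.00102562, -0.00176037, -0.00368196,  0.00113165, -0.00059088,
        0.00043631]), 'tau': array([ 3.01510830e-03, -8.83587456e+01, -3.84560394e+01, -3.96723253e-04,
        5.26015545e-03,  1.53391966e-05]), 'position': array([ 247.78497505, -573.44646747,  230.77480083]), 'tool_rot': array([-3.07549579e+00, -6.35913790e-01,  1.62099613e-04]), 'ft_force': array([ 0.19273355, -0.60052111, -0.37243722]), 'moment': array([ 0.02036026, -0.05076235,  0.01416449]), 'finger_force': 0.0, 'grip_width': 1.0003943212780133} 18.700000000000003
```

View pics/scene0.png

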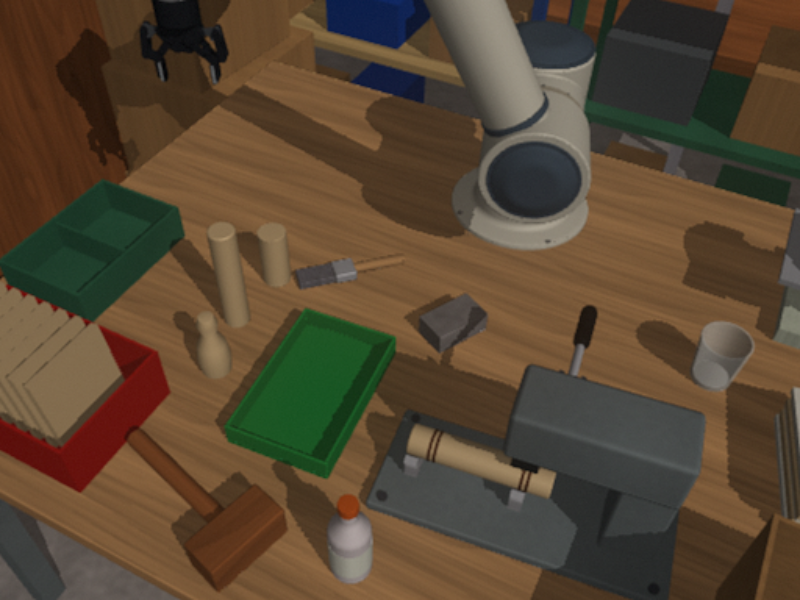

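View pics/top0.png

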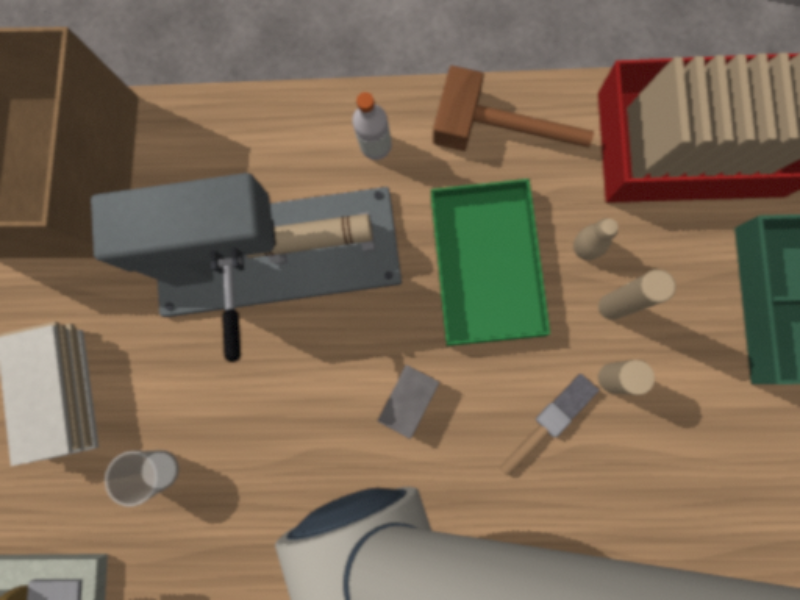

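The scene view (800x600) shows the fresh round at about (228,275), the stub at (273,255), the skittle at (212,348), the green basket at (312,390) and the finished round from (410,440) to (553,485). It also shows the jig head at (605,430) and the lever grip at (588,325). In the top view (x up, y left), the base plate corners are at (387,190) and (400,285), the finished round's free end is at (370,230), the basket at (490,262), the fresh round's top at (658,287) and the grip at (231,335).

```bash
cat > meas.py <<'E'
import numpy as np,cv2
from rig import manip
def cloud(n,p,d):
    c=manip.get_calibration(n); v,u=np.mgrid[:384,:512]
    P=np.stack([(u-c["cx"])/c["fx"]*d,(v-c["cy"])/c["fy"]*d,d],-1)
    return P@c["pose"][:3,:3].T+c["pose"][:3,3]
def blobs(mask,P,mn=15):
    n,l,s,_=cv2.connectedComponentsWithStats(mask.astype(np.uint8))
    return [(s[i],P[l==i]) for i in range(1,n) if s[i][4]>=mn]
E
python3 - <<'E'
from meas import *
np.set_printoptions(precision=1,suppress=True)
for n in("scene","top"):
    z=np.load(n+"0.npz");p,d=z["p"],z["d"];P=cloud(n,p,d);ok=d>0
    hsv=cv2.cvtColor(p,cv2.COLOR_RGB2HSV)
    tab=ok&(abs(P[...,2])<15);print(n,"table z",np.median(P[tab][:,2]))
    X,Y,Z=P[...,0],P[...,1],P[...,2]
    def rep(name,m,mn=15):
        for s,q in blobs(m&ok,P,mn):
            r=cv2.minAreaRect(q[:,:2].astype(np.float32)); print(name,s,"z",np.median(q[:,2]),"rect",np.round(r[0],1),np.round(r[1],1),round(r[2],2))
    work=(X>250)&(X<820)
    rep("fresh top",(abs(Z-200)<8)&work&(Y<0)&(X<700))
    rep("stub/skit",(abs(Z-114)<10)&work&(Y<-150)&(Y>-480))
    rep("head",(abs(Z-250)<8)&(X>400)&(Y>-50),200)
    rep("grn",(hsv[...,0]>50)&(hsv[...,0]<75)&(hsv[...,1]>150)&(Z>30)&(Z<50)&(Y>-330)&(X>380)&work,30)
    wood=(hsv[...,1]>60)&(hsv[...,2]>100)
    rep("round",(Z>80)&(Z<104)&(X>480)&(X<720)&(Y>-130)&(Y<200),60)
    rep("base",(Z>13)&(Z<27)&(X>420)&(X<780)&(Y>-150)&(Y<330)&(hsv[...,1]<90),300)
    rep("grip",(hsv[...,2]<45)&(Z>120)&(X>300)&(X<600)&(Y>-50)&(Y<250),20)
E
```

```text
scene table z 1.764588456953959
fresh top [133 142  19  14 218] z 200.89025587488635 rect [ 521.1 -315.7] [43.8 41.6] 16.4
stub/skit [165 142  19  15 213] z 111.32593223039544 rect [ 404.3 -311.8] [49.7 50. ] 13.1
stub/skit [138 171  18  12  98] z 113.39011578897043 rect [ 528.8 -309.4] [25.4 43.5] 40.87
stub/skit [126 199  14  14 147] z 117.22926870450294 rect [ 626.9 -282.5] [29.9 28.3] 16.67
stub/skit [ 41 220  31  32 250] z 113.78349916611734 rect [ 776.1 -376.6] [ 9.4 86.9] 89.73
head [ 327  233  125   72 4959] z 250.81374199893924 rect [619.5 307.7] [ 92.1 215. ] 6.41
grn [144 198 109 101 956] z 38.942754722381665 rect [ 597.3 -115.3] [261.2 166.9] 4.58
round [ 261  271   62   35 1077] z 94.69620401931616 rect [641.2 136. ] [ 41.  128.6] 6.6
base [ 235  262  150  106 6457] z 21.234583677389537 rect [634.6 186.3] [170.6 300.9] 6.64
grip [368 196  14  26 232] z 224.3612075035726 rect [470.9 238.9] [63.1 19.4] 6.81
top table z 0.5351757197255438
fresh top [409 172  23  22 380] z 199.95545498552644 rect [ 521.8 -315.5] [42.5 42.6] 38.96
stub/skit [420  64  12  37 180] z 114.1533772
[... 330 characters left out ...]
t [381 140  14  14 158] z 118.87772919378722 rect [ 624.2 -281.9] [31.  26.8] 43.51
stub/skit [395 182  15  18  59] z 114.36952322168645 rect [ 516.3 -303.1] [41.9 16.4] 25.06
stub/skit [395 230  24  23 406] z 110.0711302626396 rect [ 405.5 -310.4] [49.4 48.5] 28.0
head [  58  111  108   56 4493] z 250.19532695214673 rect [620.2 308.2] [ 89.4 214.2] 6.61
round [184 137  53  23 875] z 94.07554282883382 rect [640.3 137.9] [ 42.6 129.4] 7.25
base [ 148  119  109   77 4412] z 20.312478059122498 rect [636.  178.2] [170.2 280.3] 6.73
grip [149 158   8   7  34] z 208.2895825530802 rect [578.1 236.6] [13.6  4.2] 4.15
grip [143 198  10  33 270] z 223.88562976107482 rect [468.  237.6] [65.4 15.8] 5.58
```

```bash
cat > h.py <<'E'
import numpy as np
from rig import manip
from scipy.spatial.transform import Rotation as Rn
TG=manip.tcp_to_grasp; YAW=np.radians(6.6); C=np.array([636.7,166.8,0.])
JX=np.array([np.cos(YAW),np.sin(YAW),0]); JY=np.array([-np.sin(YAW),np.cos(YAW),0]); UP=np.array([0,0,1.])
def J(x,y,z): return C+x*JX+y*JY+z*UP          # z above the table
def rv(z,y): return Rn.from_matrix(np.stack([np.cross(y,z),y,z],1)).as_rotvec()
def tcp(grasp,z): return np.asarray(grasp,float)+TG*np.asarray(z)
DOWN=-UP
def grip(e): return J(-60,92,205)+100*(-np.cos(e)*JX+np.sin(e)*UP)
T=np.radians(20)
ZC=np.sin(T)*JY-np.cos(T)*UP                      # tilted tool over the cradle
def zf(phi): return np.array([np.cos(phi)*np.cos(T),np.sin(phi)*np.cos(T),-np.sin(T)])
def yf(phi): return np.array([-np.sin(phi),np.cos(phi),0])
FR=np.array([521.5,-315.6,0.]); BA=np.array([597.3,-115.3,0.]); BY=np.radians(4.58)
BX=np.array([np.cos(BY),np.sin(BY),0]); BYY=np.array([-np.sin(BY),np.cos(BY),0])
def st(m=""):
    o=manip.observe(); print(m,"t",round(o["time_s"],2),"pos",np.round(o["position"],1),"F",np.round(o["ft_force"],1),"w",round(o["grip_width"],3),"ff",round(o["finger_force"],1)); return o
E
python3 - <<'E'
from h import *
def t(n,p,r):
    q=manip.solve_ik(p,r); print(n,None if q is None else np.round(q,2))
for s in(1,-1):
    print(s)
    t("lever.1",tcp(grip(.1),DOWN),rv(DOWN,s*JY)); t("lever.6",tcp(grip(.6),DOWN),rv(DOWN,s*JY))
    t("fin",tcp(J(0,-40,78),DOWN),rv(DOWN,s*JX)); t("finout",tcp(J(0,-190,92),DOWN),rv(DOWN,s*JX))
    t("bas",tcp(BA+30*UP-45*BX,DOWN),rv(DOWN,s*BYY)); t("bas+",tcp(BA+30*UP+45*BX,DOWN),rv(DOWN,s*BYY))
    for d in(-30,-50,-70,-90,-110):
        f=np.radians(d); t(f"fresh{d}",tcp(FR+140*UP,zf(f)),rv(zf(f),s*yf(f))); t("  pre",tcp(FR+140*UP-110*zf(f),zf(f)),rv(zf(f),s*yf(f)))
    t("cr",tcp(J(0,-40,75),ZC),rv(ZC,s*JX)); t("crout",tcp(J(0,-190,92),ZC),rv(ZC,s*JX)); t("crhi",tcp(J(0,-190,250),ZC),rv(ZC,s*JX))
E
```

```text
1
lever.1 [ 0.36  0.4   1.63  0.    1.11 -1.33]
lever.6 [ 0.35  0.36  1.54  0.    1.24 -1.33]
fin [ 0.1   0.72  1.43 -0.    0.99 -0.01]
finout [-0.12  0.71  1.41 -0.    1.02 -0.24]
bas [-0.32  0.71  1.69  0.    0.74 -1.97]
bas+ [-0.26  0.79  1.46  0.    0.9  -1.91]
fresh-30 [-0.76  0.94  2.36  2.92  1.37  1.54]
  pre None
fresh-50 [-0.43  0.9   2.28  3.57  1.25  1.59]
  pre [-0.26  0.9   2.49  3.72  1.43  1.71]
fresh-70 [-0.23  0.85  2.07  4.22  1.11  1.37]
  pre None
fresh-90 None
  pre None
fresh-110 [-0.15  0.91  1.55 -1.2   1.42  0.9 ]
  pre [ 0.    0.88  1.45 -1.08  1.57  0.82]
cr [-0.06  0.75  1.44  0.4   1.05 -0.4 ]
crout [-0.28  0.76  1.35  0.35  1.19 -0.55]
crhi [-0.28  0.59  1.21  0.32  1.48 -0.45]
-1
lever.1 [ 0.36  0.4   1.63 -0.    1.11  1.82]
lever.6 [ 0.35  0.36  1.54 -0.    1.24  1.81]
fin None
finout [-0.12  0.71  1.41 -0.    1.02  2.9 ]
bas [-0.32  0.71  1.69  0.    0.74  1.17]
bas+ [-0.26  0.79  1.46  0.    0.9   1.23]
fresh-30 [-0.76  0.94  2.36  2.92  1.37 -1.61]
  pre None
fresh-50 [-0.43  0.9   2.28  3.57  1.25 -1.56]
  pre [-0.26  0.9   2.49  3.72  1.43 -1.43]
fresh-70 [-0.23  0.85  2.07  4.22  1.11 -1.77]
  pre None
fresh-90 None
  pre None
fresh-110 [-0.15  0.91  1.55 -1.2   1.42 -2.24]
  pre [ 0.    0.88  1.45 -1.08  1.57 -2.32]
cr [-0.06  0.75  1.44  0.4   1.05  2.75]
crout [-0.28  0.76  1.35  0.35  1.19  2.59]
crhi [-0.28  0.59  1.21  0.32  1.48  2.7 ]
```

Run:
```python
from h import *
R=rv(DOWN,JY)
g=tcp(grip(.1),DOWN)
manip.reach(g+90*UP,R); st("above")
manip.movel(g,speed=150,max_force=15); st("at")
manip.close(squeeze=40); st("closed")
for e in(.27,.44,.57,.64):
    hit=manip.movel(tcp(grip(e),DOWN),speed=70,max_force=28); st(f"e{e} {hit}")
    if hit: break
```

```text
above t 3.07 pos [468.  239.3 286.2] F [ 0.3  0.1 -0.1] w 1.001 ff 0.0
at t 3.82 pos [468.2 239.9 196.9] F [0.  0.2 0.1] w 1.003 ff 0.0
closed t 4.42 pos [467.7 239.6 196.4] F [ 0.2 -4.2  2.3] w 0.247 ff 39.1
e0.27 False t 4.81 pos [470.7 240.  213.4] F [ 0.1 -5.8 -0.4] w 0.242 ff 40.3
e0.44 False t 5.2 pos [476.9 240.7 229.8] F [-2.4 -5.4  0.9] w 0.243 ff 40.4
e0.57 False t 5.53 pos [483.3 241.4 241.3] F [-2.  -6.   2.2] w 0.243 ff 40.8
e0.64 False t 5.78 pos [487.4 241.9 247.1] F [-2.3 -7.6  1.2] w 0.241 ff 41.2
```

Run:
```python
from h import *
import cv2
p,d=manip.capture("scene"); cv2.imwrite("pics/scene1.png",cv2.resize(p[150:300,230:430,::-1],(800,600)))
```

```text
(no output)
```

View pics/scene1.png

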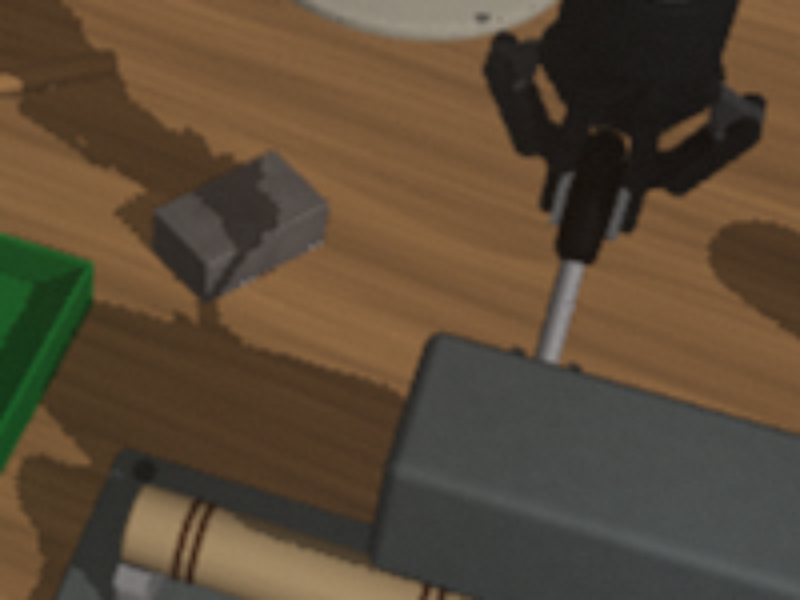

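The grip is held between the pads (590,200) and the lever has swung up. I haven't felt the stop yet, so I'll push on to it.

Run:
```python
from h import *
for e in(.70,.76,.82):
    hit=manip.movel(tcp(grip(e),DOWN),speed=30,max_force=22); st(f"e{e} {hit}")
    if hit: break
manip.hold(.1)
manip.ungrasp(); st("open")
manip.movel(manip.observe()["position"]+110*UP,speed=250)
import cv2
from meas import cloud,blobs
for n in("scene","top"):
    p,d=manip.capture(n); P=cloud(n,p,d); v=cv2.cvtColor(p,cv2.COLOR_RGB2HSV)[...,2]
    a=((P-J(-60,92,205))@JX); y=(P-J(-60,92,205))@JY
    m=(v<60)&(a<-40)&(a>-150)&(abs(y)<20)&(P[...,2]>180)&(P[...,2]<305)&(d>0)
    for s,q in blobs(m,P,40):
        r=q-J(-60,92,205); print(n,s,"a",np.median(r@JX),"z",np.median(r[:,2]), "slope",np.degrees(np.arctan(np.polyfit(-(r@JX),r[:,2],1)[0])))
```

```text
e0.7 True t 6.04 pos [488.1 241.8 248.1] F [0.2 0.7 3.2] w 0.241 ff 45.8
open t 6.79 pos [486.8 241.1 246.6] F [-0.1  0.5  0.3] w 1.001 ff 0.0
scene [369 183  17  33 333] a -77.95154493214666 z 63.43143691965565 slope 33.95334749258038
top [131 192  15  27 247] a -88.62138967984113 z 71.17507907173001 slope 31.059253980062696
```

Run:
```python
from h import *
R=rv(DOWN,JX)
g=tcp(J(0,-40,78),DOWN)
manip.reach(J(0,-60,290),R)
manip.movel(J(0,-40,150),speed=250)
print(manip.movel(g,speed=120,max_force=12)); st("at")
manip.close(squeeze=60); st("closed")
manip.movel(g+13*UP,speed=60); st("lift")
manip.movel(g+13*UP-150*JY,speed=150); st("out")
manip.movel(g+90*UP-170*JY,speed=150); st("up")
import cv2
p,d=manip.capture("scene"); cv2.imwrite("pics/scene2.png",cv2.resize(p[:,:,::-1],(800,600)))
```

```text
False
at t 10.33 pos [641.9 127.1  60.2] F [0.1 0.4 0.6] w 1.002 ff 0.0
closed t 10.81 pos [641.4 127.1  60.1] F [-2.5 -0.4  8.8] w 0.491 ff 59.7
lift t 11.18 pos [641.6 127.1  72.8] F [ 0.1 -0.4 -2.3] w 0.492 ff 61.0
out t 12.32 pos [658.4 -21.1  72.2] F [ 0.3  0.4 -1.8] w 0.497 ff 61.0
up t 13.01 pos [660.3 -41.4 148.6] F [-0.2 -0.4 -2.6] w 0.494 ff 61.0
```

View pics/scene2.png

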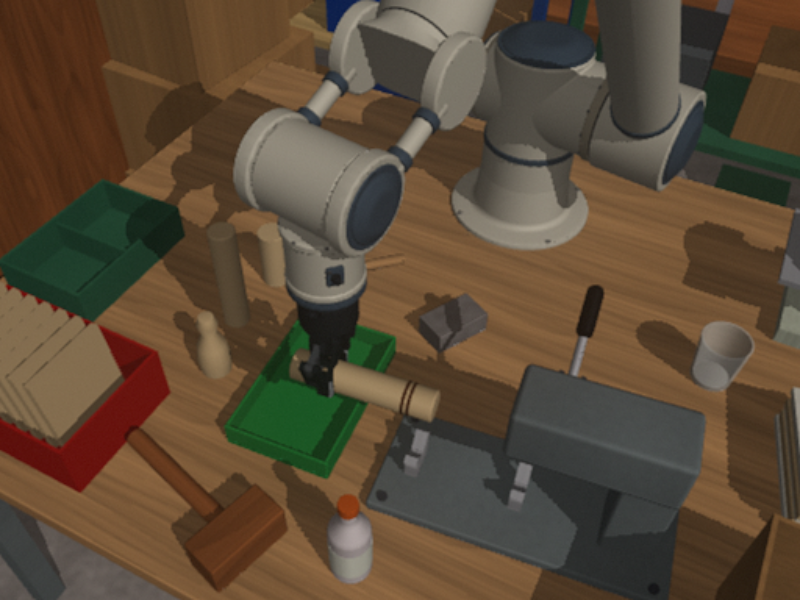

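The finished round (295–440, 360–400) is held level above the basket and the cradle is empty. Next I lay the round in the basket.

Run:
```python
from h import *
R=rv(DOWN,-BYY)
g=tcp(BA-44*BX+30*UP,DOWN)
manip.reach(g+110*UP,R); st("over")
manip.movel(g+14*UP,speed=150)
print(manip.movel(g-3*UP,speed=35,max_force=7)); st("down")
manip.hold(.1); manip.ungrasp(); st("open")
manip.movel(g+180*UP,speed=250)
import cv2
p,d=manip.capture("top"); cv2.imwrite("pics/top3.png",cv2.resize(p[90:290,200:460,::-1],(780,600)))
for dd in(-110,-114,-118,-124,-130):
    f=np.radians(dd)
    print(dd,[None if q is None else np.round(q,2) for q in (manip.solve_ik(tcp(FR+145*UP-b*zf(f)+c*UP,zf(f)),rv(zf(f),yf(f))) for b,c in((0,0),(110,0),(0,120)))])
```

```text
over t 14.41 pos [ 553.7 -118.6  121.1] F [ 0.7  0.7 -2.3] w 0.492 ff 61.0
True
down t 15.62 pos [ 553.8 -118.9   12.1] F [-1.8 -0.3 12.1] w 0.493 ff 62.4
open t 16.23 pos [ 553.4 -118.8   11.5] F [ 0.   0.9 -0.5] w 1.005 ff 0.0
-110 [array([-0.15,  0.9 ,  1.55, -1.2 ,  1.42,  0.89]), array([ 0.  ,  0.87,  1.45, -1.08,  1.57,  0.81]), array([-0.15,  0.72,  1.52, -1.18,  1.5 ,  0.69])]
-114 [array([-0.16,  0.92,  1.5 , -1.15,  1.47,  0.87]), array([-0.01,  0.9 ,  1.38, -1.05,  1.63,  0.79]), array([-0.16,  0.74,  1.47, -1.14,  1.56,  0.68])]
-118 [array([-0.17,  0.93,  1.44, -1.1 ,  1.53,  0.85]), array([-0.03,  0.92,  1.3 , -1.01,  1.69,  0.77]), array([-0.17,  0.76,  1.41, -1.1 ,  1.62,  0.67])]
-124 [array([-0.19,  0.96,  1.36, -1.04,  1.61,  0.83]), array([-0.06,  0.96,  1.2 , -0.97,  1.78,  0.75]), array([-0.19,  0.79,  1.34, -1.06,  1.71,  0.66])]
-130 [array([-0.21,  0.98,  1.29, -0.99,  1.69,  0.82]), array([-0.09,  0.99,  1.09, -0.94,  1.88,  0.73]), array([-0.21,  0.82,  1.26, -1.01,  1.79,  0.66])]
```

View pics/top3.png

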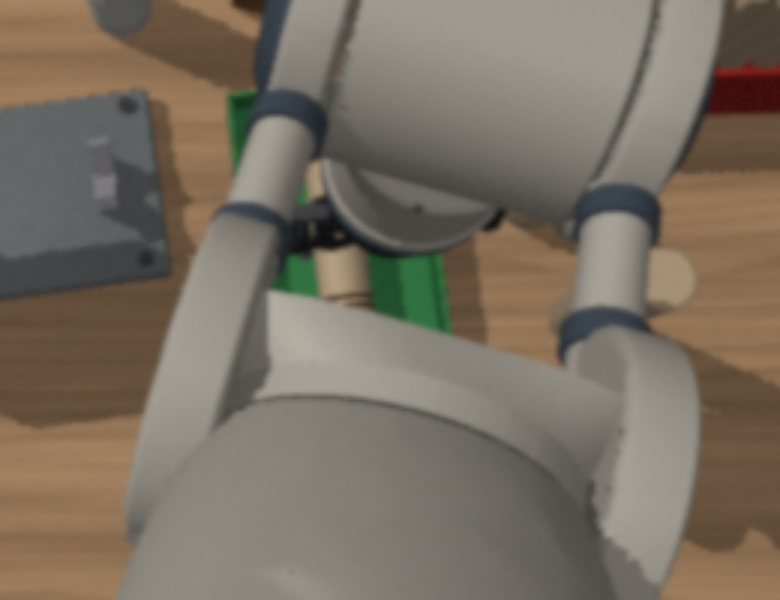

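The finished round lies on the basket floor (340,230): the tool stopped at the expected height. Next I grip the fresh round from the side.

Run:
```python
from h import *
f=np.radians(-118); Z=zf(f); R=rv(Z,yf(f)); g=tcp(FR+145*UP,Z)
print(manip.solve_ik(g+150*UP,R))
manip.reach(g-110*Z+20*UP,R); st("pre")
manip.movel(g-60*Z,speed=200)
print(manip.movel(g,speed=120,max_force=10)); st("at")
import cv2
p,d=manip.capture("scene"); cv2.imwrite("pics/scene4.png",cv2.resize(p[90:290,60:320,::-1],(780,600)))
```

```text
[-0.16984245  0.72182287  1.39838131 -1.10773974  1.64348242  0.62323901]
pre t 18.13 pos [ 561.3 -240.   195.5] F [ 0.3 -0.6  0.4] w 0.996 ff 0.0
False
at t 19.23 pos [ 513.4 -331.   138.8] F [ 1.  -0.  -0.2] w 0.999 ff 0.0
```

View pics/scene4.png

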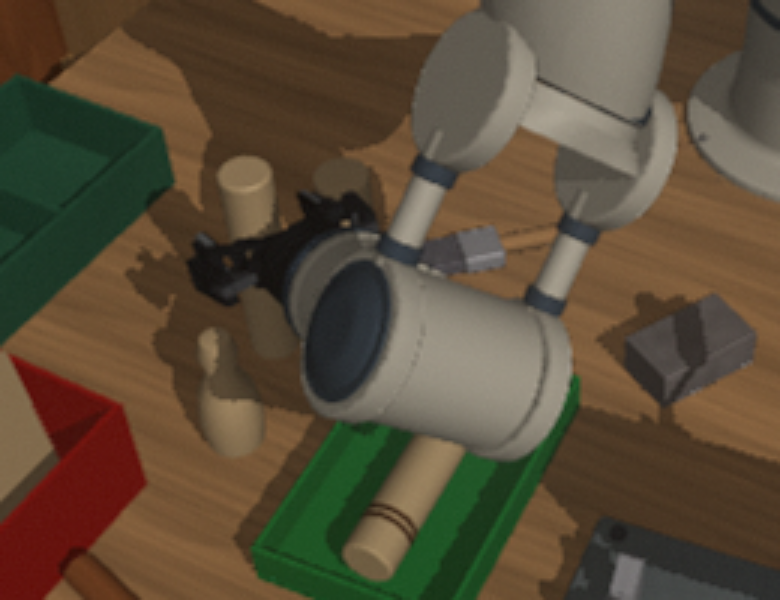

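The open fingers straddle the fresh round (245,230), clear of the stub (345,180) and the skittle (235,400). The finished round lies flat in the basket (405,500).

Run:
```python
from h import *
f=np.radians(-118); Z=zf(f); R=rv(Z,yf(f)); g=tcp(FR+145*UP,Z)
manip.close(squeeze=80); st("closed")
manip.movel(g+150*UP,speed=150); st("lift")
RC=rv(ZC,JX)
manip.reach(tcp(J(0,-200,230),ZC),RC); st("hi")
manip.movel(tcp(J(0,-200,98),ZC),speed=150); st("out")
import cv2
from meas import cloud
for n in("scene","top"):
    p,d=manip.capture(n); P=cloud(n,p,d)-C; x,y,z=P@JX,P@JY,P[...,2]
    if n=="scene": cv2.imwrite("pics/scene5.png",cv2.resize(p[120:345,130:430,::-1],(800,600)))
    h=cv2.cvtColor(p,cv2.COLOR_RGB2HSV)
    m=(abs(x)<21)&(y>-150)&(y<20)&(z>80)&(z<140)&(d>0)
    if m.sum()>20:
        yy,zz,xx=y[m],z[m],x[m]; print(n,m.sum(),"end y",np.percentile(yy,98),"ends lo",yy.min())
        for a in range(-150,0,20):
            k=(yy>a)&(yy<a+20)
            if k.sum()>5: print(a+10,"top z",round(np.percentile(zz[k],97),1),"x",round((xx[k].min()+xx[k].max())/2,1))
```

```text
closed t 19.75 pos [ 513.5 -331.   138.9] F [0.5 1.  4.2] w 0.488 ff 80.4
lift t 20.9 pos [ 513.  -331.1  287.7] F [ 0.3  1.  -2.4] w 0.491 ff 80.8
hi t 22.23 pos [658.2 -25.8 211.5] F [ 0.2  0.7 -1.4] w 0.495 ff 81.1
out t 23.27 pos [659.5 -25.7  81.3] F [ 0.8  0.2 -1.6] w 0.49 ff 81.1
scene 892 end y -55.290743617598174 ends lo -149.91678545696115
-140 top z 120.2 x 1.7
-120 top z 120.3 x 2.5
-100 top z 119.9 x 1.9
-80 top z 120.0 x 2.4
-60 top z 119.5 x 2.3
```

View pics/scene5.png

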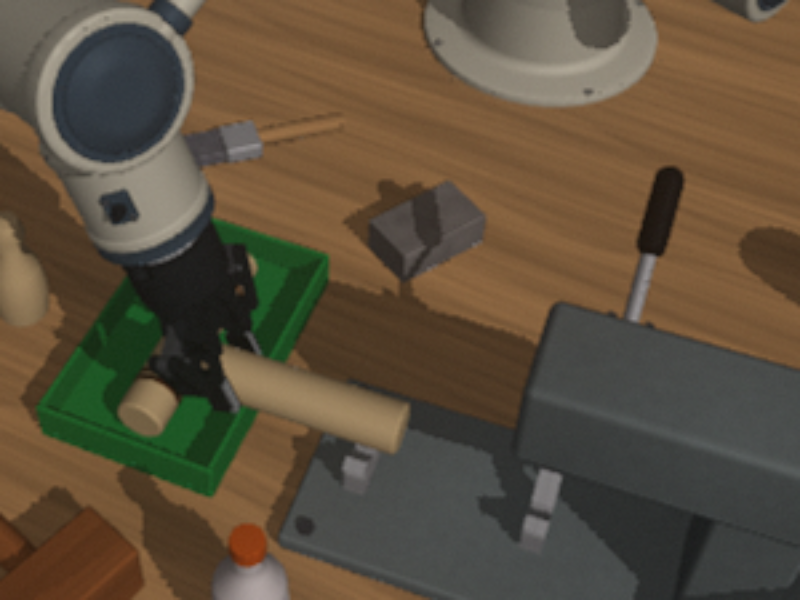

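The fresh round is level (220–410, 350–440), and its +y end is at jig y = -55, as planned. I'll slide it in under the foot and lower it until it touches.

Run:
```python
from h import *
P=lambda y,z: tcp(J(0,y,z),ZC)
manip.movel(P(-200,92),speed=80)
print(manip.movel(P(-45,92),speed=110,max_force=12)); st("in")
manip.movel(P(-45,80),speed=60)
print(manip.movel(P(-45,72),speed=20,max_force=7)); st("down")
```

```text
False
in t 25.18 pos [641.3 127.9  74.4] F [ 0.4  0.9 -2.2] w 0.489 ff 81.1
True
down t 25.78 pos [641.3 128.4  60.4] F [ 0.1 -1.1  6.3] w 0.491 ff 82.1
```

Run:
```python
from h import *
P=lambda y,z: tcp(J(0,y,z),ZC)
print(manip.movel(P(-45,73),speed=15,max_force=12)); st("down2"); print(manip.observe()["moment"])
import cv2
from meas import cloud
p,d=manip.capture("scene"); Q=cloud("scene",p,d)-C; x,y,z=Q@JX,Q@JY,Q[...,2]
cv2.imwrite("pics/scene6.png",cv2.resize(p[210:360,230:430,::-1],(800,600)))
m=(abs(x)<21)&(y>-110)&(y<110)&(z>70)&(z<125)&(d>0)
for a in range(-110,110,20):
    k=m&(y>a)&(y<a+20)
    if k.sum()>5: print(a+10,k.sum(),"top z",round(np.percentile(z[k],97),1))
```

```text
True
down2 t 25.99 pos [641.3 128.5  60.4] F [-1.4 -2.5 10. ] w 0.491 ff 82.4
[0.11580027 0.26751499 0.33620424]
-100 36 top z 99.2
-60 16 top z 123.9
-40 143 top z 101.4
-20 189 top z 99.7
0 193 top z 99.6
20 191 top z 99.8
40 176 top z 99.2
60 171 top z 100.0
80 173 top z 100.0
100 88 top z 99.4
```

View pics/scene6.png

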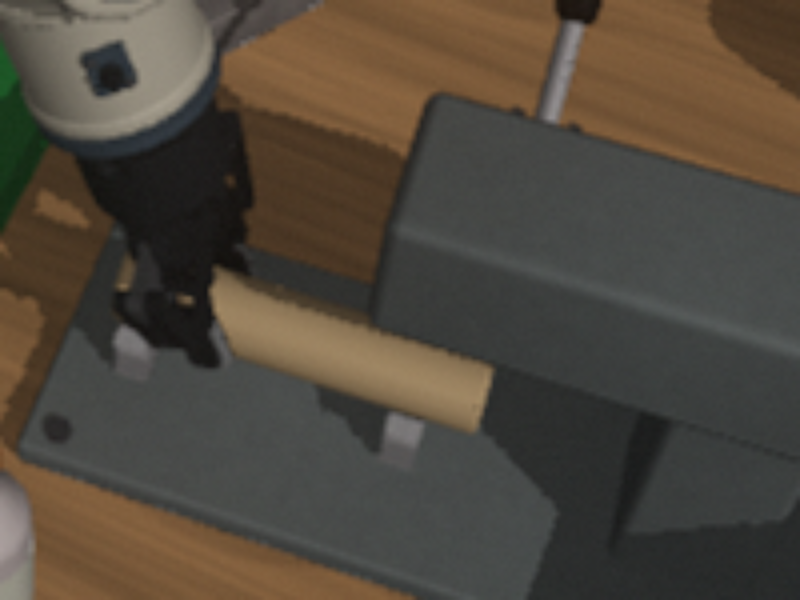

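The round lies level over both V-blocks (133,350 and 403,440), with its top about 98 mm up after the camera's offset, so it is seated. I'll release it and clamp.

Run:
```python
from h import *
manip.ungrasp(); st("open")
p0=manip.observe()["position"]
manip.movel(p0-110*ZC,speed=150)
manip.movel(p0-110*ZC+140*UP,speed=300)
R=rv(DOWN,JY); g=tcp(grip(.6),DOWN)
manip.reach(g+95*UP-10*JX,R); st("above")
manip.movel(g,speed=150,max_force=12); st("at")
manip.close(squeeze=40)
for e in(.42,.24,.06,-.12,-.28,-.38,-.46,-.54):
    hit=manip.movel(tcp(grip(e),DOWN),speed=70 if e>-.3 else 30,max_force=28); st(f"e{e} {hit}")
    if hit: break
```

```text
open t 26.54 pos [640.8 128.4  59.4] F [-1.1 -0.9 -0.4] w 0.996 ff 0.0
above t 29.07 pos [474.9 240.3 336.9] F [ 0.2 -0.3 -0.4] w 1.002 ff 0.0
at t 29.86 pos [485.1 241.7 243.3] F [ 0.1  0.  -0. ] w 1.0 ff 0.0
e0.42 False t 30.87 pos [475.8 240.5 226.9] F [ 0.8 -4.6 -4.3] w 0.24 ff 39.2
e0.24 False t 31.27 pos [470.4 239.9 210.1] F [ 3.1 -4.6 -3.5] w 0.239 ff 39.2
e0.06 False t 31.68 pos [467.8 239.6 192.3] F [ 2.6 -6.1 -3.7] w 0.242 ff 39.3
e-0.12 False t 32.09 pos [468.3 239.7 174.2] F [ 2.3 -5.8 -3.6] w 0.244 ff 40.1
e-0.28 False t 32.47 pos [471.5 240.1 158.6] F [ 2.9 -5.6 -3.9] w 0.245 ff 41.5
e-0.38 False t 32.95 pos [474.6 240.4 149.4] F [ 0.2 -7.3 -0.4] w 0.244 ff 43.1
e-0.46 True t 33.27 pos [477.6 240.7 143. ] F [-1.2 -1.8  8.9] w 0.243 ff 46.1
```

Run:
```python
from h import *
import cv2
manip.hold(.1); manip.ungrasp(); p0=st("open")["position"]
manip.movel(p0+130*UP-15*JX,speed=200)
manip.reach(np.array([350,-120,380.]),rv(DOWN,np.array([0,1.,0])) ); st()
from meas import cloud,blobs
for n in("scene","top"):
    p,d=manip.capture(n); P=cloud(n,p,d); r=P-J(-60,92,205); v=cv2.cvtColor(p,cv2.COLOR_RGB2HSV)[...,2]
    a,y=r@JX,r@JY
    m=(v<60)&(a<-40)&(a>-150)&(abs(y)<20)&(P[...,2]>120)&(P[...,2]<305)&(d>0)
    for s,q in blobs(m,P,40):
        r=q-J(-60,92,205); print(n,s,"a",np.median(r@JX),"z",np.median(r[:,2]),"slope",np.degrees(np.arctan(np.polyfit(-(r@JX),r[:,2],1)[0])))
    Q=P-C; x,y,z=Q@JX,Q@JY,Q[...,2]
    m=(abs(x)<15)&(y>-130)&(y<130)&(z>85)&(z<105)&(d>0); print(n,"round y",y[m].min(),y[m].max(),"z top",[round(np.percentile(z[m&(abs(y-c)<10)],97),1) for c in(-80,-50,-20,10) if (m&(abs(y-c)<10)).sum()>5])
    if n=="scene": cv2.imwrite("pics/scene7.png",cv2.resize(p[:,:,::-1],(800,600)))
```

```text
open t 34.01 pos [477.  240.3 142.1] F [ 0.2 -0.3 -0.2] w 1.003 ff 0.0
 t 36.27 pos [ 350.3 -119.6  379.6] F [-0.1  0.2 -0.3] w 1.001 ff 0.0
scene [364 218  12  19 149] a -80.72932360741605 z -23.819001751869337 slope -16.974447447585725
scene round y -100.43064564679976 99.53307114043116 z top [np.float64(100.1), np.float64(99.4), np.float64(100.3), np.float64(99.9)]
top [149 198  13  30 250] a -91.759372604161 z -29.866011147805125 slope -20.644550299768206
top round y -98.65275294447608 50.624651247398695 z top [np.float64(98.8), np.float64(99.2), np.float64(98.2), np.float64(98.3)]
```

View pics/scene7.png

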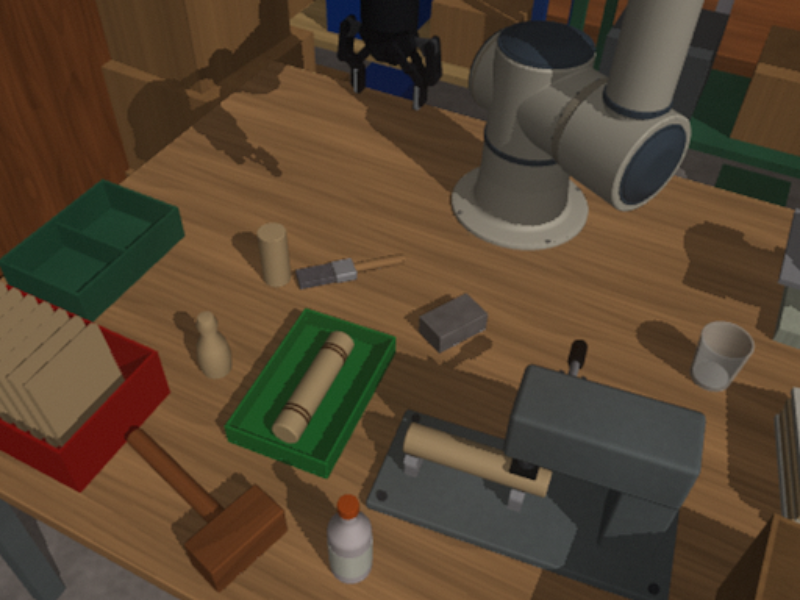

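The fresh round spans jig y = -100 to +100 in both blocks with the foot on it. The finished round lies in the basket (313,390), and the stub (273,255) and skittle (212,345) haven't moved. To be sure the lever is fully down, I'll press on its grip with closed fingers.

Run:
```python
from h import *
R=rv(DOWN,JY); g=grip(-.4)
manip.close(squeeze=20)
manip.reach(g+130*UP,R)
manip.movel(g+30*UP,speed=150)
print(manip.movel(g-4*UP,speed=25,max_force=16)); o=st("touch"); print("expected touch z",g[2]+11/np.cos(.4))
manip.movel(o["position"]+150*UP,speed=200)
manip.reach(np.array([350,-120,380.]),rv(DOWN,np.array([0,1.,0]))); st()
```

```text
True
touch t 40.17 pos [475.5 240.8 179.9] F [-3.9 -1.9 17.8] w 0.001 ff 9.0
expected touch z 178.00091448135058
 t 42.5 pos [ 350.4 -119.6  379.8] F [0.1 0.7 0.3] w 0.001 ff 0.0
```

```bash
python3 -c "
from rig import manip; print(manip.hand_in())"
```

```text
the job is handed in; nothing more can be done
None
```

The job is done and handed in at about 42 s: the finished round is laid in the basket, the fresh round is centred in both V-blocks and clamped with the lever fully down, and the stub and skittle are still standing where they were.

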